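# Find the tea chest with the stiff lid and mark it

## Task

One of the two tea chests on the coffee table has a stiff lid: lift each lid by its handle to about 45 degrees and let go; a good lid drops shut, the stiff one stays up. Leave the stiff lid standing open and stand the red marker upright in the middle of the cork pad in front of that chest to reject it. Leave the green and blue markers where they are.

Things in the scene. Friction and masses are not known exactly. Their poses are not given: they have to be found in the camera images.
- handle_a (a point): Middle of the brass handle bar of one tea chest: round bar 10 mm thick, 80 mm long along y, posts at its ends (70 mm between them), 32 mm above the lid's top, 14 mm behind its front edge. Lid shut: x points level from front to hinge, z up; axes turn with the lid. The hinge line, parallel to y, is then 96 mm along x and 42 mm below; the handle rises in an arc about it towards +x.
- lid_a (a joint): Lid angle of one tea chest in rad: 0 shut (start), grows as its front lifts, stop at 1.3. Lid 110 x 140 x 10 mm, 0.2 kg. One of the two hinges is stiff (0.4 N m friction, about 6 N to lift at the handle): that lid stays where it is left. The other (about 1 N) falls shut from any angle. Which place has the stiff one varies; it cannot be seen until tried.
- pad_a (a point): Centre of the top of the round cork pad (80 mm across, 13 mm above the table) on the dark base board in front of one tea chest. x points to the chest, z up. Chest 110 mm deep along x, 140 mm wide, lid top 85 mm above the table; its front is 65 mm along x from here, handle 79 mm, hinge 175 mm. Chest and board do not move; both chests look alike.
- handle_b (a point): Middle of the brass handle bar of the other tea chest: round bar 10 mm thick, 80 mm long along y, posts at its ends (70 mm between them), 32 mm above the lid's top, 14 mm behind its front edge. Lid shut: x points level from front to hinge, z up; axes turn with the lid. The hinge line, parallel to y, is then 96 mm along x and 42 mm below; the handle rises in an arc about it towards +x.
- lid_b (a joint): Lid angle of the other tea chest in rad: 0 shut (start), grows as its front lifts, stop at 1.3. Lid 110 x 140 x 10 mm, 0.2 kg. One of the two hinges is stiff (0.4 N m friction, about 6 N to lift at the handle): that lid stays where it is left. The other (about 1 N) falls shut from any angle. Which place has the stiff one varies; it cannot be seen until tried.
- pad_b (a point): Centre of the top of the round cork pad (80 mm across, 13 mm above the table) on the dark base board in front of the other tea chest. x points to the chest, z up. Chest 110 mm deep along x, 140 mm wide, lid top 85 mm above the table; its front is 65 mm along x from here, handle 79 mm, hinge 175 mm. Chest and board do not move; both chests look alike.
- red_marker: The red marker: round foot 48 mm across and 12 mm high, with an upright stem 22 mm across to grip, 55 mm tall in all, 80 g. Origin at the centre of its underside, z up. Starts standing on the table between the chests.
- green_marker: A green marker: round foot 48 mm across and 12 mm high, with an upright stem 22 mm across to grip, 55 mm tall in all, 80 g. Origin at the centre of its underside, z up. Starts standing on the table between the chests. A bystander: leave it alone.
- blue_marker: A blue marker: round foot 48 mm across and 12 mm high, with an upright stem 22 mm across to grip, 55 mm tall in all, 80 g. Origin at the centre of its underside, z up. Starts standing on the table between the chests. A bystander: leave it alone.
Not all that is in view belongs to the job. Leave any white look-alike of the red_marker alone.

How it is judged:
By the outcome, as a careful person would: the job done as asked, in the order asked, and still so for the second after the job is handed in, with the robot touching nothing.
It also fails if it takes over 66 s, if anything falls off the work surface, if the arm or the gripper's body presses on something with over 40 N, if the wrist force passes 120 N, or if a joint passes its speed limit or range.

## Robot

A 6-joint arm with a two-finger parallel gripper is mounted at the origin on the work surface. World frame = base frame: x ahead of the robot, y to its left, z up, the work surface at z = 0. Lengths are in mm, angles in rad, forces in N, time in s.
With the tool pointing down it reaches from about 275 to 825 mm from the base axis. Payload 5.2 kg.
Tool frame: the origin (TCP) lies on the front face of the gripper's body, between the roots of the fingers; the fingertips stand 84 mm ahead of it and the grasp point (between the pads) lies 65 mm ahead of it; z points along the fingers, y is the line along which they close (so a half turn about z gives the same grasp; the last joint's range is limited). The gripper opens to 93 mm and grips with 3 to 60 N. Pads are 15 mm wide; open, the fingers measure 128 mm over their backs; the gripper's body (75 mm by 188 mm) begins 65 mm behind the grasp point.
Start: joints at [0.925, 0.259, 1.535, -0, 1.348, -0.203], TCP at [235.639, 496.971, 302.753] pointing down, gripper open.
Joint ranges: [-3.14, 3.14], [-0.91, 2.08], [0.19, 2.58], [-1.22, 4.36], [0.22, 2.71], [-3.12, 3.12]. Speed limits (rad/s): [2.57, 2.57, 3.14, 3.14, 3.14, 3.14].

## Interface

Orientations are given as a rotation vector (axis times angle).
In Python, from rig import r gives the robot as it stands.
- The arm moves only by the tool arm_command, never from a script. Its argument "plan" is a list of rows, each an object with "delta_pos": the shift along the world's x, y, z as a fraction of full scale, a list of three; "angular": the turn, a rotation vector about the world's x, y, z as a fraction of full scale, a list of three. A call has 1 to 20 rows; each row shifts and turns the commanded pose from where the row before left it; what a row does not reach is not made up. Full scale, the value 1, is 0.2 m for a shift and 2 pi rad for a turn. A row lasts 1/12 s, in which the tool goes at most 41.7 mm and 7.16 degrees, less where a joint would pass 70% of its speed; a pose out of reach is approached as far as the arm can. A call with a number of a shift or a turn outside -1 to 1 is refused whole. A call with a gripper value outside its range is refused whole. "claw" is the opening, from 0 (shut) to 1 (fully open), set as the call begins (left out, the last holds). The fingers move at their own pace and stop on an object; "grip_force" is the grip in N (left out, the last holds). Time passes only in rows, so rows that do not move let the fingers close. It gives the time, the measured TCP pose, the force, the opening and the grip force at its end, in the units of the state.
- r.get_obs(): the state, without advancing time (a new reading comes with each control period).
- r.capture(name): name is "scene" or "top"; returns the picture (420x560x3 uint8, red, green, blue); there is no depth.
- r.camera_info(name): a dict with "camera_matrix" (3x3 intrinsics, pixels), "k1" (the pictures are not rectified: a ray, as slopes to the right and down, at radius r is drawn at 1 + k1 r^2 times it, then the intrinsics apply), "pose" (4x4, takes a point from camera to world coordinates). Camera axes: x right, y down, z forward; pixel columns grow to the right and rows downward; lengths in mm; the calibration is good to about 2 mm. A picture is of the moment at which its call begins. camera_info takes no time and is no camera call.
- r.finish_job(): hands the job in; it is judged then, once.
The state is a dict: "t": time; "qpos": joint angles; "dq": joint speeds; "joint_efforts": joint torques, N m; "ee_pos": TCP position; "orientation": TCP orientation; "ft_force": force on the tool from outside, world axes, zero at the start; "torque": the same for the moment, N m; "gripper_width": opening from 0.0 (shut) to 1.0 (fully open); "finger_force": force on a finger pad.
Only numpy, scipy, OpenCV 4.12 (cv2) and the standard library are available. Lean on these libraries where they do the work, as an engineer would, in place of code of your own. Each camera call takes 0.05 s, during which the arm holds its last target. There are 200 camera calls.

## Working session

There is one attempt and no reset: what is moved stays moved. The work goes in short steps, Python scripts to look and compute and a tool call to move; the robot and the scene stay as the last step left them, time stands still between calls to the robot, and variables do not carry over. Pictures are saved under pics/ and viewed, at most 10 in all, crops included, and the job is handed in when it is done.

Besides the shell and the picture viewer there is one more tool, called after "Call:" by a JSON object that holds its "name" and its "arguments", one argument or row to a line. arm_command: Moves the arm, as the interface text tells. Shift numbers are shares of 0.2 m and turn numbers shares of 2 pi rad, none past 1 either way. Its arguments: {"type":"object","properties":{"plan":{"type":"array"},"claw":{"type":"number"},"grip_force":{"type":"number"}},"required":["plan"]}

```bash
ls; mkdir -p pics
python3 - <<'E'
from rig import r
import cv2,numpy as np
for n in("scene","top"):
    im=r.capture(n); cv2.imwrite(f"pics/{n}0.png",im[:,:,::-1])
    c=r.camera_info(n); print(n,np.round(c["camera_matrix"],1).tolist(),c["k1"],np.round(c["pose"],3).tolist())
o=r.get_obs(); print(o)
E
```

```text
pics
scene [[389.6, 0.0, 277.1], [0.0, 389.6, 209.9], [0.0, 0.0, 1.0]] -0.09946352386483988 [[0.826, 0.326, -0.46, 882.36], [0.563, -0.46, 0.686, -508.0], [0.013, -0.826, -0.563, 535.796], [0.0, 0.0, 0.0, 1.0]]
top [[422.0, 0.0, 286.2], [0.0, 422.0, 206.7], [0.0, 0.0, 1.0]] -0.03245325444287205 [[-0.135, -0.965, 0.224, 388.794], [-0.991, 0.132, -0.028, 13.961], [-0.002, -0.226, -0.974, 879.064], [0.0, 0.0, 0.0, 1.0]]
{'t': 0.1, 'qpos': array([ 9.25196601e-01,  2.59276639e-01,  1.53598371e+00, -2.75646126e-06,
        1.34799380e+00, -2.02765440e-01]), 'dq': array([-0.00125587, -0.00095858, -0.00247401,  0.00036701, -0.00036917,
        0.00103788]), 'joint_efforts': array([ 2.27727534e-03, -4.38206363e+01, -2.84643978e+01,  7.20425486e-02,
        3.62703914e-02, -5.78155414e-05]), 'ee_pos': array([235.41739352, 496.67184548, 301.99317575]), 'orientation': array([-6.89781895e-01, -3.06423219e+00,  2.37978666e-03]), 'ft_force': array([-0.08317471,  0.07222026, -0.07679688]), 'torque': array([ 0.02874335, -0.03416807,  0.02834457]), 'finger_force': 0.0, 'gripper_width': 1.002102553041157}
```

View pics/scene0.png

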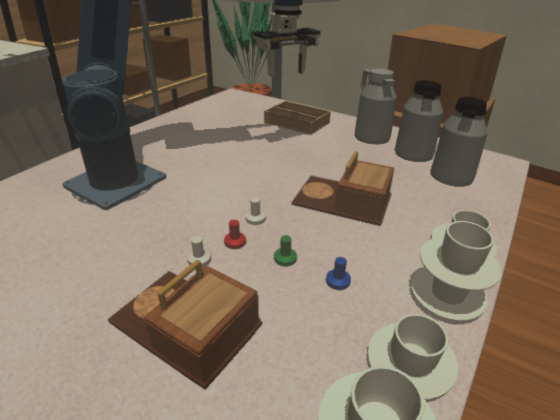

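View pics/top0.png

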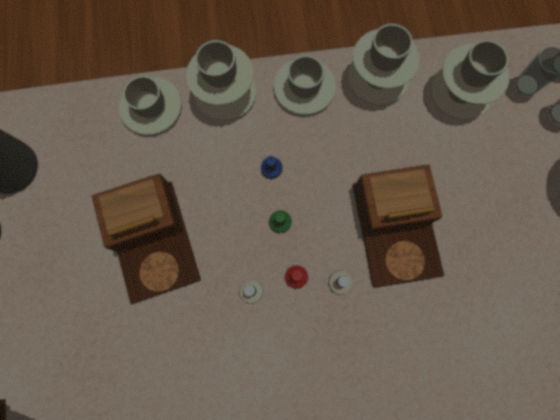

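Scene view: two chests, at (205,315) and (365,190). Candidates for the marker are red at (235,235), whites at (256,211) and (198,250), green at (286,250) and blue at (339,272). In the top view red is at (297,277), whites at (251,291) and (341,282), pads at (159,271) and (405,261). Next, one close crop of the red marker and both chests.

```bash
cat > h.py <<'E'
import cv2,numpy as np
from rig import r
def ray(n,uv):
    c=r.camera_info(n);K=np.array(c["camera_matrix"]);P=np.array(c["pose"]);k=c["k1"]
    p=cv2.undistortPoints(np.array([[uv]],float),K,np.array([k,0,0,0.]))[0,0]
    return P[:3,3],P[:3,:3]@np.array([p[0],p[1],1])
def at(n,uv,z):
    o,d=ray(n,uv);return o+d*(z-o[2])/d[2]
def proj(n,X):
    c=r.camera_info(n);P=np.array(c["pose"]);R=P[:3,:3].T
    return cv2.projectPoints(np.array(X,float).reshape(-1,1,3),cv2.Rodrigues(R)[0],-R@P[:3,3],np.array(c["camera_matrix"]),np.array([c["k1"],0,0,0.]))[0][:,0]
E
python3 - <<'E'
from h import *
t=cv2.imread("pics/top0.png")
a=cv2.resize(t[165:310,85:215],None,fx=3,fy=3,interpolation=cv2.INTER_CUBIC)
b=cv2.resize(t[155:300,340:450],None,fx=3,fy=3,interpolation=cv2.INTER_CUBIC)
c=cv2.resize(t[200:305,275:320],None,fx=1.7,fy=1.7)
w=np.zeros((435,800,3),np.uint8);w[:,:390]=a;w[:,390:720]=b;w[:c.shape[0],720:720+c.shape[1]]=c
cv2.imwrite("pics/crop1.png",np.clip(w*1.8,0,255).astype(np.uint8))
for n in("top","scene"):
    im=cv2.imread(f"pics/{n}0.png").astype(int);B,G,R=im[...,0],im[...,1],im[...,2]
    m=(R>2.5*G)&(R>2.5*B)&(R>80); 
    k,l,s,ce=cv2.connectedComponentsWithStats(m.astype(np.uint8))
    for i in range(1,k):
        if s[i,4]>60: print(n,s[i],ce[i],at(n,ce[i],12))
    # orange pads
for uv in((159,271),(405,261)):print("pad",at("top",uv,13))
for uv in((153.5,302.5),(317,190.5)):print("pad scene",at("scene",uv,13))
E
```

```text
top [286 267  21  21 276] [296.55797101 276.18115942] [441.68215075 -12.42263971  12.        ]
scene [225 235  20  10 115] [234.47826087 240.40869565] [446.11121493 -18.36197132  12.        ]
pad [489.52594418 264.68633029  13.        ]
pad [ 441.7694934  -237.05021966   13.        ]
pad scene [ 441.35442132 -239.68885493   13.        ]
pad scene [490.02065327 261.7230799   13.        ]
```

View pics/crop1.png

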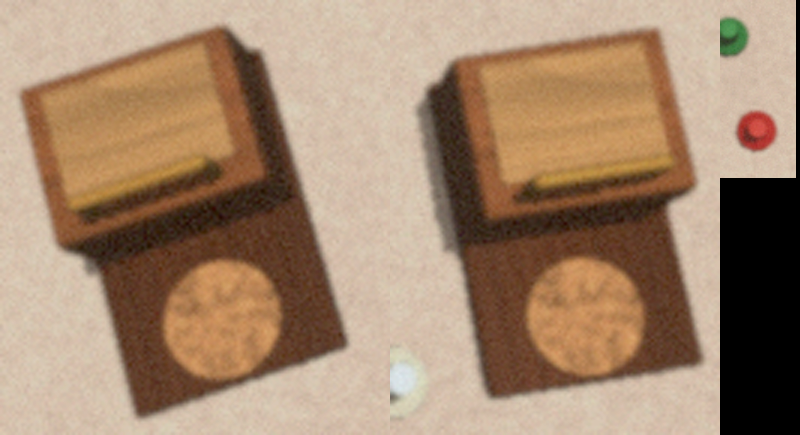

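Crop: red marker confirmed. Chest A: lid corners (22,92), (225,28), (268,178), (60,246), pad (222,320). Chest B: lid corners (457,58), (658,30), (695,186), (490,220), pad (586,317). I'll fit chest poses to these.

Run:
```python
from h import *
from scipy.optimize import least_squares
# model pts in pad frame (x to chest): lid corners, handle ends, pad
M=np.array([[175,70,85],[175,-70,85],[65,-70,85],[65,70,85],[79,40,117],[79,-40,117],[0,0,13]],float)
obs={"A":([(22,92),(225,28),(268,178),(60,246),(75,209),(213,161),(222,320)],85,165),
"B":([(457,58),(658,30),(695,186),(490,220),(530,186),(672,160),(586,317)],340-130,155)}
for k,(p,ox,oy) in obs.items():
    q=(np.array(p,float)+.5)/3-.5+[ox,oy]
    def X(s):
        c,n=np.cos(s[2]),np.sin(s[2]);return np.c_[s[0]+c*M[:,0]-n*M[:,1],s[1]+n*M[:,0]+c*M[:,1],M[:,2]]
    f=lambda s:(proj("top",X(s))-q).ravel()
    s=least_squares(f,[450,260 if k=="A" else -240,0.2],loss="soft_l1").x
    print(k,s,np.round(f(s).reshape(-1,2),1).tolist()); h=X(s)
    print(" handle",h[4:6].mean(0),"\n scene px",np.round(proj("scene",h)).tolist())
# red marker: foot top centre triangulate
o1,d1=ray("top",(296.5,277));print(at("top",(296.5,277),8),at("scene",(234.5,240),10), at("top",(297,274.5),55),at("scene",(234.5,223),55))
```

```text
A [4.88551883e+02 2.64030900e+02 1.93469069e-01] [[-0.7, -0.5], [0.2, -1.4], [0.6, 0.4], [-0.6, 1.1], [1.1, -1.2], [-3.1, 1.0], [0.7, 0.1]]
 handle [566.0779933  279.21978695 117.        ] 
 scene px [[394.0, 167.0], [384.0, 194.0], [336.0, 184.0], [351.0, 159.0], [355.0, 153.0], [347.0, 167.0], [317.0, 190.0]]
B [ 4.43522547e+02 -2.37362048e+02  2.42817115e-02] [[-1.3, 0.2], [0.7, -1.2], [1.7, 0.4], [-0.9, 0.5], [3.5, -1.1], [-1.9, 0.8], [-0.0, -0.2]]
 handle [ 522.49925856 -235.44398108  117.        ] 
 scene px [[258.0, 290.0], [198.0, 353.0], [142.0, 317.0], [205.0, 264.0], [197.0, 263.0], [160.0, 293.0], [155.0, 302.0]]
[440.30233622 -12.1951461    8.        ] [443.59268642 -15.38061949  10.        ] [442.13264166 -12.4123443   55.        ] [445.15997667 -13.75324262  55.        ]
```

Call:
{"name": "arm_command", "arguments": {
  "plan": [
    {"delta_pos":[0.138,-0.0906,-0.026],"angular":[0,0,-0.0124]},
    {"delta_pos":[0.138,-0.0906,-0.026],"angular":[0,0,-0.0124]},
    {"delta_pos":[0.138,-0.0906,-0.026],"angular":[0,0,-0.0124]},
    {"delta_pos":[0.138,-0.0906,-0.026],"angular":[0,0,-0.0124]},
    {"delta_pos":[0.138,-0.0906,-0.026],"angular":[0,0,-0.0124]},
    {"delta_pos":[0.138,-0.0906,-0.026],"angular":[0,0,-0.0124]},
    {"delta_pos":[0.138,-0.0906,-0.026],"angular":[0,0,-0.0124]},
    {"delta_pos":[0.138,-0.0906,-0.026],"angular":[0,0,-0.0124]},
    {"delta_pos":[0.138,-0.0906,-0.026],"angular":[0,0,-0.0124]},
    {"delta_pos":[0.138,-0.0906,-0.026],"angular":[0,0,-0.0124]},
    {"delta_pos":[0.138,-0.0906,-0.026],"angular":[0,0,-0.0124]},
    {"delta_pos":[0.138,-0.0906,-0.026],"angular":[0,0,-0.0124]},
    {"delta_pos":[0,0,0],"angular":[0,0,0]},
    {"delta_pos":[0,0,0],"angular":[0,0,0]}
  ],
  "claw": 1,
  "grip_force": 20
}}

```text
t: 1.27
ee_pos: [567.8, 278.0, 238.9]
orientation: [-1.999, -2.422, 0.003]
ft_force: [-0.5, 0.3, -0.1]
gripper_width: 0.998
finger_force: 0.0
```

Call:
{"name": "arm_command", "arguments": {
  "plan": [
    {"delta_pos":[-0.002,0.001,-0.058],"angular":[0,0,0]},
    {"delta_pos":[-0.002,0.001,-0.058],"angular":[0,0,0]},
    {"delta_pos":[-0.002,0.001,-0.058],"angular":[0,0,0]},
    {"delta_pos":[-0.002,0.001,-0.058],"angular":[0,0,0]},
    {"delta_pos":[0,0,-0.052],"angular":[0,0,0]},
    {"delta_pos":[0,0,0],"angular":[0,0,0]},
    {"delta_pos":[0,0,0],"angular":[0,0,0]}
  ]
}}

```text
t: 1.85
ee_pos: [564.5, 280.5, 182.5]
orientation: [-1.995, -2.425, 0.003]
ft_force: [0.6, -0.4, 0.2]
gripper_width: 0.998
finger_force: 0.0
```

Run:
```python
from h import *
t=r.capture("scene")[:,:,::-1]
cv2.imwrite("pics/s1.png",cv2.resize(t[60:240,250:450],None,fx=3,fy=3,interpolation=cv2.INTER_CUBIC))
```

```text
(no output)
```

View pics/s1.png

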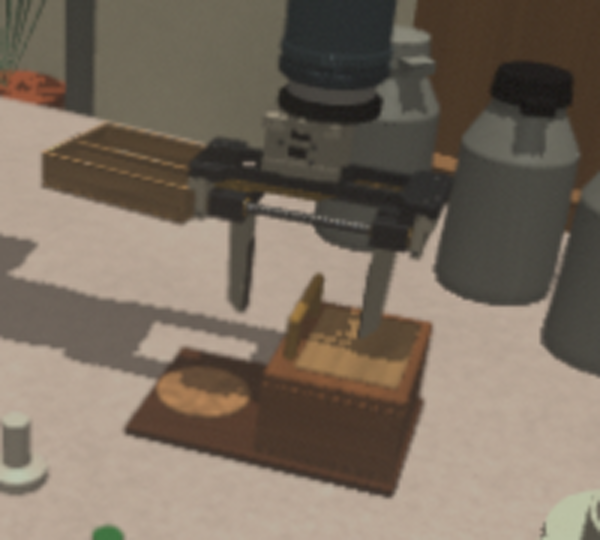

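The front finger at (240,300) and the back finger at (375,330) straddle the bar at (305,315). Closing.

Call:
{"name": "arm_command", "arguments": {
  "plan": [
    {"delta_pos":[0,0,0],"angular":[0,0,0]},
    {"delta_pos":[0,0,0],"angular":[0,0,0]},
    {"delta_pos":[0,0,0],"angular":[0,0,0]},
    {"delta_pos":[0,0,0],"angular":[0,0,0]},
    {"delta_pos":[0,0,0],"angular":[0,0,0]},
    {"delta_pos":[0,0,0],"angular":[0,0,0]},
    {"delta_pos":[0,0,0],"angular":[0,0,0]},
    {"delta_pos":[0,0,0],"angular":[0,0,0]}
  ],
  "claw": 0,
  "grip_force": 20
}}

```text
t: 2.57
ee_pos: [565.2, 280.3, 183.6]
orientation: [-1.997, -2.425, -0.0]
ft_force: [0.5, -0.8, 0.1]
gripper_width: 0.477
finger_force: 0.0
```

Call:
{"name": "arm_command", "arguments": {
  "plan": [
    {"delta_pos":[0,0,0],"angular":[0,0,0]},
    {"delta_pos":[0,0,0],"angular":[0,0,0]},
    {"delta_pos":[0,0,0],"angular":[0,0,0]},
    {"delta_pos":[0,0,0],"angular":[0,0,0]},
    {"delta_pos":[0,0,0],"angular":[0,0,0]},
    {"delta_pos":[0,0,0],"angular":[0,0,0]},
    {"delta_pos":[0,0,0],"angular":[0,0,0]},
    {"delta_pos":[0,0,0],"angular":[0,0,0]}
  ]
}}

```text
t: 3.23
ee_pos: [565.9, 280.4, 183.6]
orientation: [1.996, 2.424, 0.002]
ft_force: [4.2, 1.2, -2.6]
gripper_width: 0.103
finger_force: 20.0
```

Call:
{"name": "arm_command", "arguments": {
  "plan": [
    {"delta_pos":[0.0126,0.0025,0.0242],"angular":[0,0,0]},
    {"delta_pos":[0.0126,0.0025,0.0242],"angular":[0,0,0]},
    {"delta_pos":[0.0126,0.0025,0.0242],"angular":[0,0,0]},
    {"delta_pos":[0.0163,0.0032,0.0218],"angular":[0,0,0]},
    {"delta_pos":[0.0163,0.0032,0.0218],"angular":[0,0,0]},
    {"delta_pos":[0.0163,0.0032,0.0218],"angular":[0,0,0]},
    {"delta_pos":[0.0193,0.0038,0.019],"angular":[0,0,0]},
    {"delta_pos":[0.0193,0.0038,0.019],"angular":[0,0,0]},
    {"delta_pos":[0.0193,0.0038,0.019],"angular":[0,0,0]}
  ]
}}

```text
t: 3.98
ee_pos: [593.2, 286.0, 222.8]
orientation: [-1.995, -2.424, 0.004]
ft_force: [-4.4, -0.9, -3.8]
gripper_width: 0.099
finger_force: 20.0
```

Call:
{"name": "arm_command", "arguments": {
  "plan": [
    {"delta_pos":[0.0221,0.0043,0.0157],"angular":[0,0,0]},
    {"delta_pos":[0.0221,0.0043,0.0157],"angular":[0,0,0]},
    {"delta_pos":[0.0221,0.0043,0.0157],"angular":[0,0,0]},
    {"delta_pos":[0.0242,0.0047,0.012],"angular":[0,0,0]},
    {"delta_pos":[0.0242,0.0047,0.012],"angular":[0,0,0]},
    {"delta_pos":[0.0242,0.0047,0.012],"angular":[0,0,0]},
    {"delta_pos":[0,0,0],"angular":[0,0,0]},
    {"delta_pos":[0,0,0],"angular":[0,0,0]}
  ]
}}

```text
t: 4.65
ee_pos: [622.2, 291.7, 242.3]
orientation: [1.996, 2.425, 0.003]
ft_force: [-5.7, -0.6, 6.1]
gripper_width: 0.102
finger_force: 20.0
```

Call:
{"name": "arm_command", "arguments": {
  "plan": [
    {"delta_pos":[0,0,0],"angular":[0,0,0]},
    {"delta_pos":[0,0,0],"angular":[0,0,0]},
    {"delta_pos":[0,0,0.015],"angular":[0,0,0]},
    {"delta_pos":[0,0,0.03],"angular":[0,0,0]},
    {"delta_pos":[0,0,0.03],"angular":[0,0,0]},
    {"delta_pos":[0,0,0.03],"angular":[0,0,0]},
    {"delta_pos":[0,0,0.04],"angular":[0,0,0]},
    {"delta_pos":[0,0,0.05],"angular":[0,0,0]},
    {"delta_pos":[0,0,0.05],"angular":[0,0,0]},
    {"delta_pos":[0,0,0.05],"angular":[0,0,0]},
    {"delta_pos":[0,0,0.05],"angular":[0,0,0]},
    {"delta_pos":[0,0,0],"angular":[0,0,0]}
  ],
  "claw": 0.3
}}

```text
t: 5.65
ee_pos: [622.8, 291.7, 311.5]
orientation: [1.995, 2.423, 0.006]
ft_force: [-0.1, 1.1, 0.1]
gripper_width: 0.297
finger_force: 0.0
```

Run:
```python
from h import *
t=r.capture("scene")[:,:,::-1]
cv2.imwrite("pics/s2.png",cv2.resize(t[60:240,250:450],None,fx=3,fy=3,interpolation=cv2.INTER_CUBIC))
```

```text
(no output)
```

View pics/s2.png

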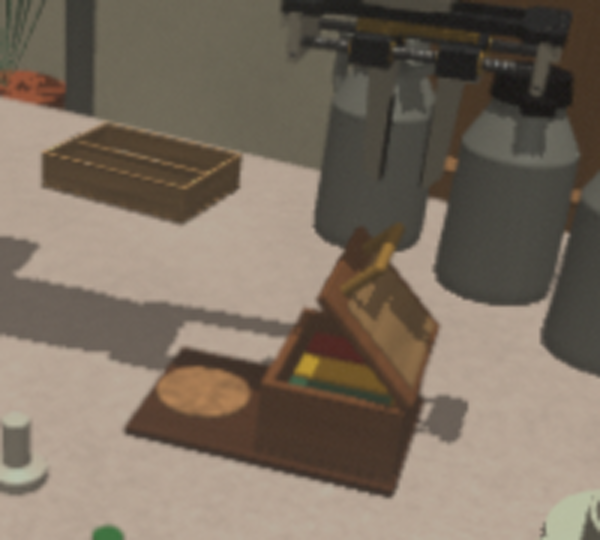

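Lid A at (380,310) stands open at about 45° after release, so it is the stiff one. Now the other lid, as the task asks for each.

Call:
{"name": "arm_command", "arguments": {
  "plan": [
    {"delta_pos":[-0.0314,-0.1647,0],"angular":[0,0,-0.00166]},
    {"delta_pos":[-0.0314,-0.1647,0],"angular":[0,0,-0.00166]},
    {"delta_pos":[-0.0314,-0.1647,0],"angular":[0,0,-0.00166]},
    {"delta_pos":[-0.0314,-0.1647,0],"angular":[0,0,-0.00166]},
    {"delta_pos":[-0.0314,-0.1647,0],"angular":[0,0,-0.00166]},
    {"delta_pos":[-0.0314,-0.1647,0],"angular":[0,0,-0.00166]},
    {"delta_pos":[-0.0314,-0.1647,0],"angular":[0,0,-0.00166]},
    {"delta_pos":[-0.0314,-0.1647,0],"angular":[0,0,-0.00166]},
    {"delta_pos":[-0.0314,-0.1647,-0.045],"angular":[0,0,-0.00166]},
    {"delta_pos":[-0.0314,-0.1647,-0.045],"angular":[0,0,-0.00166]},
    {"delta_pos":[-0.0314,-0.1647,-0.045],"angular":[0,0,-0.00166]},
    {"delta_pos":[-0.0314,-0.1647,-0.045],"angular":[0,0,-0.00166]},
    {"delta_pos":[-0.0314,-0.1647,-0.045],"angular":[0,0,-0.00166]},
    {"delta_pos":[-0.0314,-0.1647,-0.045],"angular":[0,0,-0.00166]},
    {"delta_pos":[-0.0314,-0.1647,-0.045],"angular":[0,0,-0.00166]},
    {"delta_pos":[-0.0314,-0.1647,-0.045],"angular":[0,0,-0.00166]},
    {"delta_pos":[0,0,0],"angular":[0,0,0]},
    {"delta_pos":[0,0,0],"angular":[0,0,0]}
  ],
  "claw": 0.7
}}

```text
t: 7.2
ee_pos: [520.5, -237.0, 234.9]
orientation: [-2.194, -2.245, 0.0]
ft_force: [0.9, 0.0, 0.3]
gripper_width: 0.7
finger_force: 0.0
```

Call:
{"name": "arm_command", "arguments": {
  "plan": [
    {"delta_pos":[0.002,0.001,-0.053],"angular":[0,0,0]},
    {"delta_pos":[0.002,0.001,-0.053],"angular":[0,0,0]},
    {"delta_pos":[0.002,0.001,-0.053],"angular":[0,0,0]},
    {"delta_pos":[0.002,0.001,-0.053],"angular":[0,0,0]},
    {"delta_pos":[0,0,-0.05],"angular":[0,0,0]},
    {"delta_pos":[0,0,0],"angular":[0,0,0]},
    {"delta_pos":[0,0,0],"angular":[0,0,0]}
  ]
}}

```text
t: 7.78
ee_pos: [522.8, -234.1, 182.8]
orientation: [-2.19, -2.25, 0.001]
ft_force: [0.2, 0.1, 0.4]
gripper_width: 0.701
finger_force: 0.0
```

Call:
{"name": "arm_command", "arguments": {
  "plan": [
    {"delta_pos":[0,0,0],"angular":[0,0,0]},
    {"delta_pos":[0,0,0],"angular":[0,0,0]},
    {"delta_pos":[0,0,0],"angular":[0,0,0]},
    {"delta_pos":[0,0,0],"angular":[0,0,0]},
    {"delta_pos":[0,0,0],"angular":[0,0,0]},
    {"delta_pos":[0,0,0],"angular":[0,0,0]},
    {"delta_pos":[0,0,0],"angular":[0,0,0]},
    {"delta_pos":[0,0,0],"angular":[0,0,0]},
    {"delta_pos":[0,0,0],"angular":[0,0,0]},
    {"delta_pos":[0,0,0],"angular":[0,0,0]},
    {"delta_pos":[0,0,0],"angular":[0,0,0]},
    {"delta_pos":[0,0,0],"angular":[0,0,0]}
  ],
  "claw": 0,
  "grip_force": 20
}}

```text
t: 8.78
ee_pos: [522.0, -234.8, 183.7]
orientation: [-2.191, -2.249, 0.002]
ft_force: [-5.8, -1.2, 4.2]
gripper_width: 0.101
finger_force: 20.0
```

Call:
{"name": "arm_command", "arguments": {
  "plan": [
    {"delta_pos":[0.0128,0.0003,0.0242],"angular":[0,0,0]},
    {"delta_pos":[0.0128,0.0003,0.0242],"angular":[0,0,0]},
    {"delta_pos":[0.0128,0.0003,0.0242],"angular":[0,0,0]},
    {"delta_pos":[0.0167,0.0004,0.0218],"angular":[0,0,0]},
    {"delta_pos":[0.0167,0.0004,0.0218],"angular":[0,0,0]},
    {"delta_pos":[0.0167,0.0004,0.0218],"angular":[0,0,0]},
    {"delta_pos":[0.0197,0.0005,0.019],"angular":[0,0,0]},
    {"delta_pos":[0.0197,0.0005,0.019],"angular":[0,0,0]},
    {"delta_pos":[0.0197,0.0005,0.019],"angular":[0,0,0]},
    {"delta_pos":[0.0225,0.0005,0.0157],"angular":[0,0,0]},
    {"delta_pos":[0.0225,0.0005,0.0157],"angular":[0,0,0]},
    {"delta_pos":[0.0225,0.0005,0.0157],"angular":[0,0,0]},
    {"delta_pos":[0.0247,0.0006,0.012],"angular":[0,0,0]},
    {"delta_pos":[0.0247,0.0006,0.012],"angular":[0,0,0]},
    {"delta_pos":[0.0247,0.0006,0.012],"angular":[0,0,0]},
    {"delta_pos":[0,0,0],"angular":[0,0,0]},
    {"delta_pos":[0,0,0],"angular":[0,0,0]}
  ]
}}

```text
t: 10.2
ee_pos: [581.1, -233.6, 240.4]
orientation: [2.191, 2.25, -0.0]
ft_force: [-3.5, -0.1, 6.6]
gripper_width: 0.102
finger_force: 20.0
```

Call:
{"name": "arm_command", "arguments": {
  "plan": [
    {"delta_pos":[0,0,0],"angular":[0,0,0]},
    {"delta_pos":[0,0,0],"angular":[0,0,0]},
    {"delta_pos":[0,0,0.015],"angular":[0,0,0]},
    {"delta_pos":[0,0,0.03],"angular":[0,0,0]},
    {"delta_pos":[0,0,0.03],"angular":[0,0,0]},
    {"delta_pos":[0,0,0.03],"angular":[0,0,0]},
    {"delta_pos":[0,0,0.04],"angular":[0,0,0]},
    {"delta_pos":[0,0,0.05],"angular":[0,0,0]},
    {"delta_pos":[0,0,0.05],"angular":[0,0,0]},
    {"delta_pos":[0,0,0.05],"angular":[0,0,0]},
    {"delta_pos":[0,0,0.05],"angular":[0,0,0]},
    {"delta_pos":[0,0,0],"angular":[0,0,0]},
    {"delta_pos":[0,0,0],"angular":[0,0,0]},
    {"delta_pos":[0,0,0],"angular":[0,0,0]}
  ],
  "claw": 0.3
}}

```text
t: 11.37
ee_pos: [580.7, -233.3, 308.1]
orientation: [-2.192, -2.25, 0.0]
ft_force: [-0.1, -0.7, 0.4]
gripper_width: 0.298
finger_force: 0.0
```

Run:
```python
from h import *
t=r.capture("scene")[:,:,::-1]
cv2.imwrite("pics/s3.png",t)
```

```text
(no output)
```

View pics/s3.png

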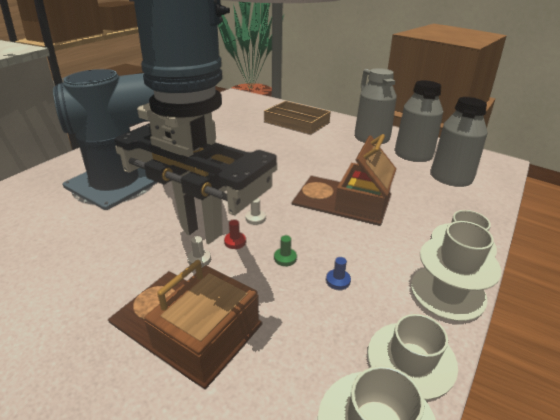

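Lid B at (205,300) has dropped shut; A at (370,175) still stands open. Going for the red marker.

Call:
{"name": "arm_command", "arguments": {
  "plan": [
    {"delta_pos":[-0.0346,0.055,-0.0295],"angular":[0,0,0.0123]},
    {"delta_pos":[-0.0346,0.055,-0.0295],"angular":[0,0,0.0123]},
    {"delta_pos":[-0.0346,0.055,-0.0295],"angular":[0,0,0.0123]},
    {"delta_pos":[-0.0346,0.055,-0.0295],"angular":[0,0,0.0123]},
    {"delta_pos":[-0.0346,0.055,-0.0295],"angular":[0,0,0.0123]},
    {"delta_pos":[-0.0346,0.055,-0.0295],"angular":[0,0,0.0123]},
    {"delta_pos":[-0.0346,0.055,-0.0295],"angular":[0,0,0.0123]},
    {"delta_pos":[-0.0346,0.055,-0.0295],"angular":[0,0,0.0123]},
    {"delta_pos":[-0.0346,0.055,-0.0295],"angular":[0,0,0.0123]},
    {"delta_pos":[-0.0346,0.055,-0.0295],"angular":[0,0,0.0123]},
    {"delta_pos":[-0.0346,0.055,-0.0295],"angular":[0,0,0.0123]},
    {"delta_pos":[-0.0346,0.055,-0.0295],"angular":[0,0,0.0123]},
    {"delta_pos":[-0.0346,0.055,-0.0295],"angular":[0,0,0.0123]},
    {"delta_pos":[-0.0346,0.055,-0.0295],"angular":[0,0,0.0123]},
    {"delta_pos":[-0.0346,0.055,-0.0295],"angular":[0,0,0.0123]},
    {"delta_pos":[-0.0346,0.055,-0.0295],"angular":[0,0,0.0123]},
    {"delta_pos":[-0.0346,0.055,-0.0295],"angular":[0,0,0.0123]},
    {"delta_pos":[-0.0346,0.055,-0.0295],"angular":[0,0,0.0123]},
    {"delta_pos":[-0.0346,0.055,-0.0295],"angular":[0,0,0.0123]},
    {"delta_pos":[-0.0346,0.055,-0.0295],"angular":[0,0,0.0123]}
  ],
  "claw": 0.55
}}

```text
t: 13.08
ee_pos: [441.7, -12.8, 189.6]
orientation: [0.008, -3.14, -0.001]
ft_force: [-0.3, 0.7, 0.4]
gripper_width: 0.551
finger_force: 0.0
```

Call:
{"name": "arm_command", "arguments": {
  "plan": [
    {"delta_pos":[0,0,0],"angular":[0,0,0]},
    {"delta_pos":[0,0,0],"angular":[0,0,0]}
  ]
}}

```text
t: 13.25
ee_pos: [442.0, -13.1, 190.0]
orientation: [-0.0, -3.14, -0.0]
ft_force: [-0.2, 0.6, 0.2]
gripper_width: 0.549
finger_force: 0.0
```

Call:
{"name": "arm_command", "arguments": {
  "plan": [
    {"delta_pos":[0,0,-0.075],"angular":[0,0,0]},
    {"delta_pos":[0,0,-0.075],"angular":[0,0,0]},
    {"delta_pos":[0,0,-0.075],"angular":[0,0,0]},
    {"delta_pos":[0,0,-0.075],"angular":[0,0,0]},
    {"delta_pos":[0,0,-0.075],"angular":[0,0,0]},
    {"delta_pos":[0,0,-0.055],"angular":[0,0,0]},
    {"delta_pos":[0,0,0],"angular":[0,0,0]},
    {"delta_pos":[0,0,0],"angular":[0,0,0]}
  ]
}}

```text
t: 13.92
ee_pos: [442.9, -14.0, 104.3]
orientation: [-0.002, -3.141, -0.0]
ft_force: [0.2, -0.7, -0.4]
gripper_width: 0.549
finger_force: 0.0
```

Call:
{"name": "arm_command", "arguments": {
  "plan": [
    {"delta_pos":[0,0,0],"angular":[0,0,0]},
    {"delta_pos":[0,0,0],"angular":[0,0,0]},
    {"delta_pos":[0,0,0],"angular":[0,0,0]},
    {"delta_pos":[0,0,0],"angular":[0,0,0]},
    {"delta_pos":[0,0,0],"angular":[0,0,0]},
    {"delta_pos":[0,0,0],"angular":[0,0,0]},
    {"delta_pos":[0,0,0],"angular":[0,0,0]},
    {"delta_pos":[0,0,0],"angular":[0,0,0]},
    {"delta_pos":[0,0,0],"angular":[0,0,0]}
  ],
  "claw": 0,
  "grip_force": 15
}}

```text
t: 14.67
ee_pos: [442.8, -13.4, 104.8]
orientation: [-0.002, 3.141, -0.0]
ft_force: [-1.4, 0.8, 5.3]
gripper_width: 0.23
finger_force: 15.0
```

Call:
{"name": "arm_command", "arguments": {
  "plan": [
    {"delta_pos":[0,0,0.1],"angular":[0,0,0]},
    {"delta_pos":[0,0,0.1],"angular":[0,0,0]},
    {"delta_pos":[0,0,0.1],"angular":[0,0,0]},
    {"delta_pos":[0,0,0.1],"angular":[0,0,0]},
    {"delta_pos":[0.0192,0.1154,0],"angular":[0,0,0.00256]},
    {"delta_pos":[0.0192,0.1154,0],"angular":[0,0,0.00256]},
    {"delta_pos":[0.0192,0.1154,0],"angular":[0,0,0.00256]},
    {"delta_pos":[0.0192,0.1154,0],"angular":[0,0,0.00256]},
    {"delta_pos":[0.0192,0.1154,0],"angular":[0,0,0.00256]},
    {"delta_pos":[0.0192,0.1154,0],"angular":[0,0,0.00256]},
    {"delta_pos":[0.0192,0.1154,0],"angular":[0,0,0.00256]},
    {"delta_pos":[0.0192,0.1154,0],"angular":[0,0,0.00256]},
    {"delta_pos":[0.0192,0.1154,0],"angular":[0,0,0.00256]},
    {"delta_pos":[0.0192,0.1154,0],"angular":[0,0,0.00256]},
    {"delta_pos":[0.0192,0.1154,0],"angular":[0,0,0.00256]},
    {"delta_pos":[0.0192,0.1154,0],"angular":[0,0,0.00256]},
    {"delta_pos":[0,0,0],"angular":[0,0,0]},
    {"delta_pos":[0,0,0],"angular":[0,0,0]}
  ]
}}

```text
t: 16.17
ee_pos: [488.2, 264.4, 183.8]
orientation: [0.308, -3.126, 0.001]
ft_force: [-0.7, -0.8, -0.4]
gripper_width: 0.233
finger_force: 15.0
```

Run:
```python
from h import *
t=r.capture("scene")[:,:,::-1]
cv2.imwrite("pics/s4.png",cv2.resize(t[60:240,250:450],None,fx=3,fy=3,interpolation=cv2.INTER_CUBIC))
print(r.get_obs()["ee_pos"],r.get_obs()["gripper_width"])
```

```text
[488.04878389 263.52855179 183.78276906] 0.22778118004050957
```

View pics/s4.png

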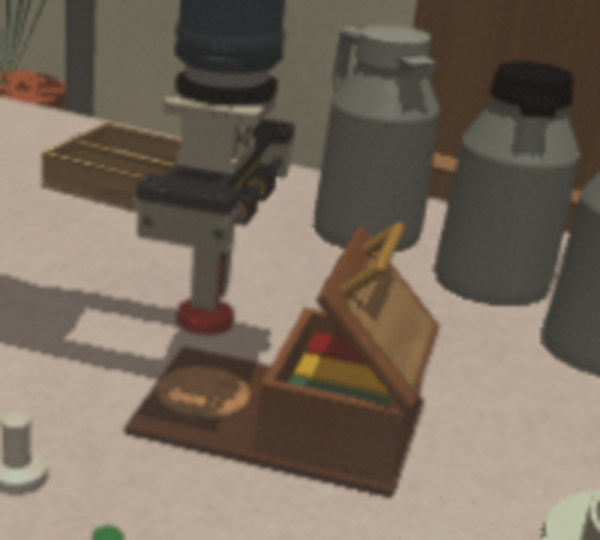

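The marker hangs upright at (205,315), straight above the pad at (205,390). Lowering it.

Call:
{"name": "arm_command", "arguments": {
  "plan": [
    {"delta_pos":[0.003,0,-0.045],"angular":[0,0,0]},
    {"delta_pos":[0,0,-0.045],"angular":[0,0,0]},
    {"delta_pos":[0,0,-0.045],"angular":[0,0,0]},
    {"delta_pos":[0,0,-0.045],"angular":[0,0,0]},
    {"delta_pos":[0,0,-0.045],"angular":[0,0,0]},
    {"delta_pos":[0,0,-0.045],"angular":[0,0,0]},
    {"delta_pos":[0,0,-0.015],"angular":[0,0,0]},
    {"delta_pos":[0,0,-0.015],"angular":[0,0,0]},
    {"delta_pos":[0,0,-0.015],"angular":[0,0,0]},
    {"delta_pos":[0,0,-0.01],"angular":[0,0,0]},
    {"delta_pos":[0,0,0],"angular":[0,0,0]},
    {"delta_pos":[0,0,0],"angular":[0,0,0]}
  ]
}}

```text
t: 17.22
ee_pos: [489.3, 263.6, 119.6]
orientation: [-0.304, 3.126, 0.0]
ft_force: [0.1, 1.1, -1.1]
gripper_width: 0.233
finger_force: 15.0
```

Call:
{"name": "arm_command", "arguments": {
  "plan": [
    {"delta_pos":[0,0,-0.006],"angular":[0,0,0]},
    {"delta_pos":[0,0,0],"angular":[0,0,0]},
    {"delta_pos":[0,0,0],"angular":[0,0,0]}
  ]
}}

```text
t: 17.47
ee_pos: [489.2, 263.6, 118.3]
orientation: [-0.304, 3.127, 0.0]
ft_force: [1.1, -0.2, -0.5]
gripper_width: 0.231
finger_force: 15.0
```

Call:
{"name": "arm_command", "arguments": {
  "plan": [
    {"delta_pos":[0,0,-0.006],"angular":[0,0,0]},
    {"delta_pos":[0,0,0],"angular":[0,0,0]},
    {"delta_pos":[0,0,0],"angular":[0,0,0]}
  ]
}}

```text
t: 17.72
ee_pos: [489.4, 263.6, 117.8]
orientation: [-0.304, 3.126, 0.0]
ft_force: [-1.5, -0.9, 5.6]
gripper_width: 0.231
finger_force: 15.0
```

Call:
{"name": "arm_command", "arguments": {
  "plan": [
    {"delta_pos":[0,0,0],"angular":[0,0,0]},
    {"delta_pos":[0,0,0],"angular":[0,0,0]},
    {"delta_pos":[0,0,0],"angular":[0,0,0]},
    {"delta_pos":[0,0,0],"angular":[0,0,0]},
    {"delta_pos":[0,0,0],"angular":[0,0,0]},
    {"delta_pos":[0,0,0],"angular":[0,0,0]},
    {"delta_pos":[0,0,0.05],"angular":[0,0,0]},
    {"delta_pos":[0,0,0.1],"angular":[0,0,0]},
    {"delta_pos":[0,0,0.1],"angular":[0,0,0]},
    {"delta_pos":[0,0,0.1],"angular":[0,0,0]},
    {"delta_pos":[0,0,0.1],"angular":[0,0,0]},
    {"delta_pos":[-0.1,0,0.1],"angular":[0,0,0]},
    {"delta_pos":[-0.15,0,0.1],"angular":[0,0,0]},
    {"delta_pos":[-0.15,0,0.1],"angular":[0,0,0]},
    {"delta_pos":[-0.15,0,0.05],"angular":[0,0,0]},
    {"delta_pos":[0,0,0],"angular":[0,0,0]}
  ],
  "claw": 0.55
}}

```text
t: 19.05
ee_pos: [375.2, 263.8, 280.0]
orientation: [-0.307, 3.125, 0.002]
ft_force: [-0.5, 0.2, 0.3]
gripper_width: 0.548
finger_force: 0.0
```

Run:
```python
from h import *
t=r.capture("scene")[:,:,::-1]
cv2.imwrite("pics/s5.png",t)
u=r.capture("top").astype(int);R,G,B=u[...,0],u[...,1],u[...,2]
m=(R>2.5*G)&(R>2.5*B)&(R>60)
k,l,s,ce=cv2.connectedComponentsWithStats(m.astype(np.uint8))
for i in range(1,k):
    if s[i,4]>40: print(s[i],ce[i],at("top",ce[i],25))
```

```text
[112 228  18  12 138] [120.63043478 233.41304348] [575.43892741 334.83455967  25.        ]
[147 261  23  23 361] [158.30470914 271.33240997] [487.65150966 262.65690555  25.        ]
```

View pics/s5.png

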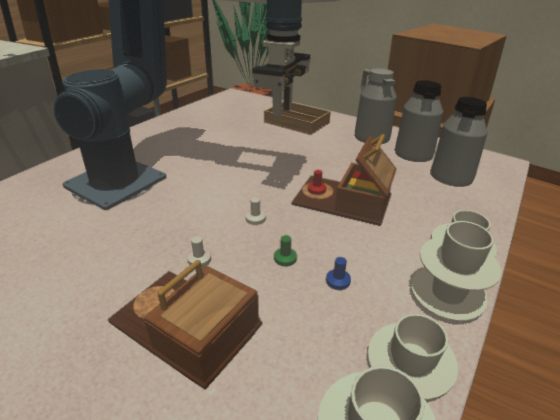

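The red marker stands upright on chest A's pad at (317,182), within about 2 mm of the centre. Lid A is open, lid B is shut, and green at (286,250) and blue at (339,272) have not moved.

```bash
python3 -c "
from rig import r
print(r.finish_job())"
```

```text
the job is handed in; nothing more can be done
None
```

The job is handed in: chest A, the one on the robot's left, has the stiff lid and stands open with the red marker upright on its pad; chest B's lid dropped shut, and green and blue were left in place.

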